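Stand the bench block over the hidden crossbar

ROBOT

A 6-joint arm with a two-finger parallel gripper is mounted at the origin on a cart in front of the work surface, level with it; the furniture and walls round the work are solid. World frame = base frame: x ahead of the robot, y to its left, z up, the work surface at z = 0. Lengths are in m, angles in rad, forces in N, time in s.
With the tool pointing down it reaches from about 0.3 to 0.775 m from the base axis. Payload 14.6 kg.
Tool frame: the origin (TCP) lies at the very end of the fingers, on their centre line; the grasp point (between the pads) lies 19 mm behind it; z points along the fingers, y is the line along which they close (so a half turn about z gives the same grasp; the last joint's range is limited). The gripper opens to 94 mm and grips with 3 to 60 N. Pads are 16 mm wide; open, the fingers measure 119 mm over their backs; the gripper's body (75 mm by 177 mm) begins 78 mm behind the grasp point.
Start: joints at [-1.239, 0.3, 1.521, -0, 1.321, -0.067], TCP at [0.214, -0.507, 0.205] pointing down, gripper open.
Joint ranges: [-3.03, 3.03], [-0.79, 2.21], [0.23, 2.52], [-1.04, 4.18], [0, 3.07], [-2.55, 2.55]. Speed limits (rad/s): [2.22, 2.22, 2.57, 3.14, 3.14, 3.14].

INTERFACE

Orientations are given as [roll, pitch, yaw] about the fixed x, y, z axes, in that order (R = Rz(yaw) Ry(pitch) Rx(roll)).
In Python, from station import ctrl gives the robot as it stands.
- The arm moves only by the tool move_arm, never from a script. Its argument "increments" is a list of rows, each a list of 7 numbers: the opening, from 0 (shut) to 1 (fully open), then the shift along the tool's x, y, z in units of 50 mm (1.0 is 50 mm), then the turn, a rotation vector about the tool's x, y, z in rad. In form: [[claw, tx, ty, tz, rx, ry, rz], ...]. A call has 1 to 20 rows; each row shifts and turns the commanded pose from where the row before left it, along the tool's axes as they then stand; what a row does not reach is not made up. A row lasts 1/10 s, in which the tool goes at most 50 mm and 8.59 degrees, less where a joint would pass 70% of its speed; a pose out of reach is approached as far as the arm can. A call is refused whole if a number of a shift passes 1 or a number of a turn 0.15, either way. A call with a gripper value outside its range is refused whole. The fingers move at their own pace and stop on an object; "force" is the grip in N (left out, the last holds). Time passes only in rows, so rows that do not move let the fingers close. It gives the time, the measured TCP pose, the force, the opening and the grip force at its end, in the units of the state.
- ctrl.get_obs(): the state, without advancing time (a new reading comes with each control period).
- ctrl.camera(name): name is "scene" or "side" or "wrist"; returns a dict with "color" (420x560x3 uint8, blue, green, red), "K" (3x3 intrinsics, pixels), "pose" (4x4, takes a point from camera to world coordinates); the wrist camera has in their place "tool_from_camera" (4x4, takes a point from camera to tool coordinates, whose origin is the TCP and whose axes are the flange's). Camera axes: x right, y down, z forward; pixel columns grow to the right and rows downward; lengths in m; the calibration is good to about 2 mm. A picture is of the moment at which its call begins: read the wrist's pose just before it. There is no depth.
- ctrl.hand_in(): hands the job in; it is judged then, once.
Trained networks look in a picture, given as the dict that the camera call returned (one of the last four; its "shot" number tells which), for a name from the list of things; names that differ only in an ending like _2 or _b are one class to them, and where a whole thing is asked for, a point or a joint stands for the part that bears it (a point fixed in the world has none). Each returns a list of dicts, best first, with "conf" (0 to 1); they miss things now and then, are a little off and sometimes report something else, mostly with a low value. They report only what shows in the picture. A call takes as long as a camera call.
- ctrl.cut_out(name, picture): "mask" (420x560 bool, what is visible of it) and "centre" ([row, column] in pixels, amid what is visible of it).
The state is a dict: "time_s": time; "qpos": joint angles; "joint_vel": joint speeds; "tau": joint torques, N m; "ee_pos": TCP position; "eef_rot": TCP orientation; "force": force on the tool from outside, world axes, zero at the start; "moment": the same for the moment, N m; "grip_width": finger opening in m; "grip_force": force on a finger pad.
Only numpy, scipy, OpenCV 4.12 (cv2) and the standard library are available. Lean on these libraries where they do the work, as an engineer would, in place of code of your own. Each camera call takes 0.05 s, during which the arm holds its last target. There are 200 camera calls.

TASK

The slatted work deck is soft everywhere except over one hidden crossbar. Press gently along the deck to feel where it turns hard, then stand the heavy dark bench block upright over the crossbar so that it does not sink or lean, and let go; never let go of the block where the deck sinks under it, never push on the deck harder than 20 N, and do not disturb the jar, the tin or the bottle.

Things in the scene. Friction and masses are not known exactly. Their poses are not given: they have to be found in the camera images.
- tray: Slatted work deck: shallow wooden tray fixed on the cabinet top, 106 mm (its x) by 278 mm (its y), walls 33 mm high, covered by 24 pale wooden slats side by side, each 92 mm along x, 11 mm along y, filling the middle 264 mm of y. Slat tops level at z = 40 mm. Origin: centre of the underside; z up. More than 20 N on it counts as damage.
- deck_top (a point): Middle of the slats' upper face (40 mm above the tray's origin; same axes). Each slat moves straight down by itself on a soft bed, springing back: 0.3 N to start, then 0.28 N per mm, up to 14 mm. A 20 mm fingertip on 2 or 3 slats feels 0.55 to 0.85 N per mm; the block let go on soft slats sinks 3.5 to 6.5 mm.
- deck_left (a point): Left (+y) end of the slats, at their upper face, 132 mm from deck_top. Hidden under the slats at an unknown place, its middle up to 95 mm either way from deck_top along y, a steel crossbar with a firm rubber face lies along x, 14 mm wide in y, under the slats' whole length; the 2 or 3 slats over it turn stiff (about 10 N per mm) after 0.3 mm. Found only by pressing.
- bench_block: Dark grey cubic steel bench block with a round bright inset on top, 46 x 46 x 46 mm, about 0.72 kg, loose, standing on the cabinet top to the left or right of the deck. Origin: centre of its underside; z up, faces square to its x and y.
- jar_red: White screw jar with a red lid, 50 mm across, 59 mm high, standing loose on the other side of the deck; leave alone. Origin: centre of its underside.
- tin_round: Round grey tin, 48 mm across, 22 mm high, standing loose at the far left; leave alone. Origin: centre of its underside.
- bottle_red: Small red dropper bottle with a white nozzle, 28 mm across, 73 mm high, standing loose at the far right; leave alone. Origin: centre of its underside.

How it is judged:
By the outcome, as a careful person would: the job done as asked, in the order asked, and still so for the second after the job is handed in, with the robot touching nothing.
It also fails if it takes over 72 s, if anything falls off the work surface, if the arm or the gripper's body presses on something with over 40 N, if the wrist force passes 120 N, or if a joint passes its speed limit or range.

## Working session

There is one attempt and no reset: what is moved stays moved. The work goes in short steps, Python scripts to look and compute and a tool call to move; the robot and the scene stay as the last step left them, time stands still between calls to the robot, and variables do not carry over. Pictures are saved under pics/ and viewed, at most 10 in all, crops included, and the job is handed in when it is done.

Besides the shell and the picture viewer there is one more tool, called in YAML: its name, and indented under it one key for each argument. move_arm: Moves the arm, as the interface text tells. Its arguments: {"type":"object","properties":{"increments":{"type":"array","items":{"type":"array","items":{"type":"number"}}},"force":{"type":"number"}},"required":["increments"]}

```bash
mkdir -p pics; ls; cat > h.py <<'E'
import numpy as np, cv2
from station import ctrl
from scipy.spatial.transform import Rotation as R
def pix2z(p,uv,z):
    K=np.array(p["K"]);T=np.array(p["pose"])
    d=T[:3,:3]@np.linalg.solve(K,[uv[0],uv[1],1]);o=T[:3,3]
    return o+d*(z-o[2])/d[2]
E
python3 - <<'E'
from h import *
o=ctrl.get_obs();print({k:np.round(v,3) for k,v in o.items()})
ims=[]
for c in("scene","side"):
    p=ctrl.camera(c);ims.append(p["color"])
    print(c,np.round(p["pose"],3).tolist(),np.round(p["K"],1).tolist())
    for n,z in(("tray",.04),("bench_block",.046),("jar_red",.059),("tin_round",.022),("bottle_red",.073)):
        for r in ctrl.cut_out(n,p)[:1]:
            m=r["mask"];ys,xs=np.nonzero(m)
            print(n,round(r["conf"],2),np.round(r["centre"]),xs.min(),xs.max(),ys.min(),ys.max(),np.round(pix2z(p,r["centre"][::-1],z/2),3))
    cv2.imwrite(f"pics/{c}.png",p["color"])
E
```

```text
pics
{'time_s': np.float64(0.0), 'qpos': array([-1.239,  0.3  ,  1.522, -0.   ,  1.321, -0.067]), 'joint_vel': array([ 0.002,  0.001, -0.001, -0.   ,  0.002,  0.   ]), 'tau': array([ 1.0000e-03, -5.3180e+01, -3.5273e+01,  7.1000e-02,  2.4000e-02,
       -0.0000e+00]), 'ee_pos': array([ 0.213, -0.507,  0.205]), 'eef_rot': array([-3.14 , -0.   ,  0.399]), 'force': array([-0.399,  0.592,  0.599]), 'moment': array([-0.014, -0.01 ,  0.025]), 'grip_force': np.float64(0.0), 'grip_width': np.float64(0.094)}
scene [[-0.724, -0.259, 0.639, -0.365], [-0.689, 0.283, -0.667, 0.919], [-0.009, -0.923, -0.384, 0.589], [0.0, 0.0, 0.0, 1.0]] [[455.3, 0.0, 288.8], [0.0, 455.3, 209.6], [0.0, 0.0, 1.0]]
tray 0.71 [232. 281.] 237 328 207 255 [0.483 0.067 0.02 ]
jar_red 0.74 [252. 212.] 205 225 238 266 [0.517 0.293 0.029]
tin_round 0.87 [283. 164.] 152 172 274 289 [0.505 0.447 0.011]
side [[0.942, -0.133, 0.308, -0.033], [-0.335, -0.446, 0.83, -1.4], [0.026, -0.885, -0.465, 0.838], [0.0, 0.0, 0.0, 1.0]] [[505.7, 0.0, 281.3], [0.0, 505.7, 212.7], [0.0, 0.0, 1.0]]
tray 0.73 [217. 284.] 255 306 195 242 [0.508 0.029 0.02 ]
bench_block 0.55 [276. 315.] 306 323 266 286 [ 0.47  -0.333  0.023]
jar_red 0.71 [185. 262.] 259 267 175 193 [0.509 0.28  0.029]
bottle_red 0.43 [296. 338.] 336 345 285 306 [ 0.485 -0.45   0.036]
```

View pics/scene.png

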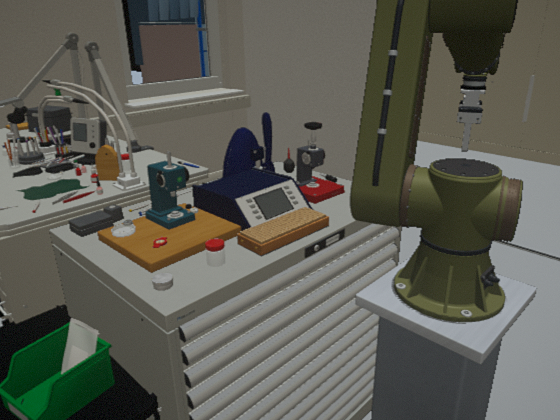

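View pics/side.png

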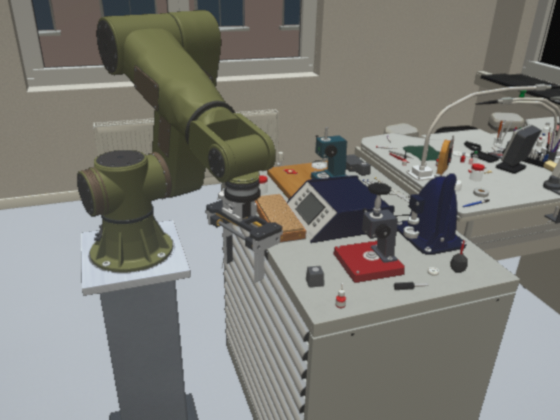

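The scene view shows the slatted deck at (285,228), the jar at (215,250) and the tin at (163,282). The side view shows the block at (315,276) and the bottle at (341,297). I'll move to a vantage point for a wrist look.

move_arm:
  increments:
    - [1, 0.485, -0.35, -0.242, 0, 0, 0]
    - [1, 0.485, -0.35, -0.242, 0, 0, 0]
    - [1, 0.485, -0.35, -0.242, 0, 0, 0]
    - [1, 0.485, -0.35, -0.242, 0, 0, 0]
    - [1, 0.485, -0.35, -0.242, 0, 0, 0]
    - [1, 0.485, -0.35, -0.242, 0, 0, 0]
    - [1, 0.485, -0.35, -0.242, 0, 0, 0]
    - [1, 0.485, -0.35, -0.242, 0, 0, 0]
    - [1, 0.485, -0.35, -0.242, 0, 0, 0]
    - [1, 0.485, -0.35, -0.242, 0, 0, 0]
    - [1, 0.485, -0.35, -0.242, 0, 0, 0]
    - [1, 0.485, -0.35, -0.242, 0, 0, 0]
    - [0, 0, 0, 0, 0, 0, 0.1]
    - [0, 0, 0, 0, 0, 0, 0.1]
    - [0, 0, 0, 0, 0, 0, 0.1]
    - [0, 0, 0, 0, 0, 0, 0.1]
    - [0, 0, 0, 0, 0, 0, 0]

```text
time_s: 2.3
ee_pos: [0.4002, -0.2003, 0.3507]
eef_rot: [3.142, -0.0, -0.003]
force: [-0.1, 0.2, -0.1]
grip_width: 0.0576
grip_force: 0.0
```

```bash
cat >> h.py <<'E'
def wrist():
    o=ctrl.get_obs();p=ctrl.camera("wrist")
    T=np.eye(4);T[:3,:3]=R.from_euler("xyz",o["eef_rot"]).as_matrix();T[:3,3]=o["ee_pos"]
    p["pose"]=T@np.array(p["tool_from_camera"]);return o,p
def top(p,name,z):
    r=ctrl.cut_out(name,p)
    if not r: return print(name,"none")
    r=r[0];c,_=max(((c,cv2.contourArea(c)) for c in cv2.findContours(r["mask"].astype(np.uint8),0,2)[0]),key=lambda t:t[1])
    P=np.array([pix2z(p,q[0],z)[:2] for q in c])
    rect=cv2.minAreaRect((P*1000).astype(np.float32))
    print(name,round(r["conf"],2),np.round(r["centre"]),"centre@z",np.round(pix2z(p,r["centre"][::-1],z),3),"rect mm",np.round(rect[0],1),np.round(rect[1],1),round(rect[2],1))
    return r
E
python3 - <<'E'
from h import *
o,p=wrist();print(np.round(o["ee_pos"],3),np.round(o["eef_rot"],3),np.round(o["force"],2),o["time_s"]);print(np.round(p["pose"],3).tolist())
for n,z in(("tray",.04),("bench_block",.046),("jar_red",.059),("bottle_red",.05)): top(p,n,z)
cv2.imwrite("pics/w1.png",p["color"])
E
```

```text
[ 0.4   -0.2    0.351] [ 3.142e+00 -0.000e+00 -3.000e-03] [-0.1   0.16 -0.12] 2.3
[[-0.003, -0.968, -0.251, 0.473], [-1.0, 0.003, 0.001, -0.201], [-0.001, 0.251, -0.968, 0.531], [0.0, 0.0, 0.0, 1.0]]
tray 0.78 [110. 115.] centre@z [0.486 0.04  0.04 ] rect mm [491.   36.1] [280.  104.3] 88.0
bench_block 0.98 [118. 366.] centre@z [ 0.474 -0.321  0.046] rect mm [ 471.8 -324. ] [49.2 40.8] 81.9
jar_red none
bottle_red 0.98 [102. 446.] centre@z [ 0.495 -0.432  0.05 ] rect mm [ 495.1 -433.9] [42.3 24.2] 89.8
```

View pics/w1.png

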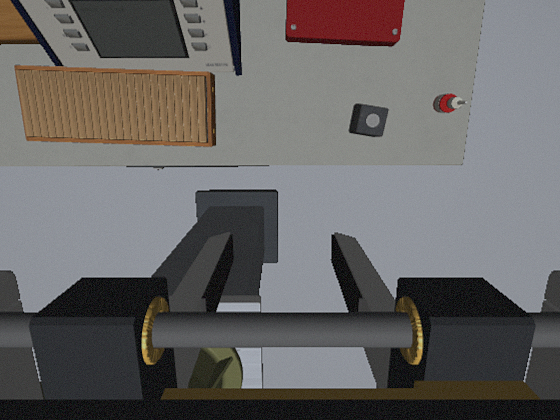

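The wrist view shows the deck at (115,108), rotated about 2°, the block at (368,119) and the bottle at (446,102). Next is a closer look over the deck with the fingers shut.

move_arm:
  increments:
    - [0, 0.15, -0.59, 0.37, 0, 0, 0]
    - [0, 0.15, -0.59, 0.37, 0, 0, 0]
    - [0, 0.15, -0.59, 0.37, 0, 0, 0]
    - [0, 0.15, -0.59, 0.37, 0, 0, 0]
    - [0, 0.15, -0.59, 0.37, 0, 0, 0]
    - [0, 0.15, -0.59, 0.37, 0, 0, 0]
    - [0, 0.15, -0.59, 0.37, 0, 0, 0]
    - [0, 0.15, -0.59, 0.37, 0, 0, 0]
    - [0, 0, 0, 0, 0, 0, 0.03]
    - [0, 0, 0, 0, 0, 0, 0]
    - [0, 0, 0, 0, 0, 0, 0]

```text
time_s: 3.65
ee_pos: [0.4606, 0.0354, 0.2029]
eef_rot: [3.142, -0.0, -0.03]
force: [-0.5, -0.4, -0.3]
grip_width: 0.0005
grip_force: 0.0
```

```bash
python3 - <<'E'
from h import *
o,p=wrist();print(np.round(o["ee_pos"],4),np.round(o["eef_rot"],3),np.round(o["force"],2),o["time_s"],o["grip_width"])
for n,z in(("tray",.036),("jar_red",.059),("tin_round",.022)): top(p,n,z)
cv2.imwrite("pics/w2.png",p["color"])
E
```

```text
[0.4606 0.0354 0.2029] [ 3.142 -0.    -0.03 ] [-0.46 -0.44 -0.27] 3.65 0.0004937775292133379
tray 0.73 [158. 273.] centre@z [0.494 0.044 0.036] rect mm [491.6  42.5] [274.9 104.8] 88.0
jar_red 0.84 [151.  42.] centre@z [0.51  0.27  0.059] rect mm [511.2 270.6] [49.3 83.1] 12.8
tin_round 0.48 [156. 273.] centre@z [0.495 0.044 0.022] rect mm [490.4  42.8] [286.6 110.9] 88.3
```

View pics/w2.png

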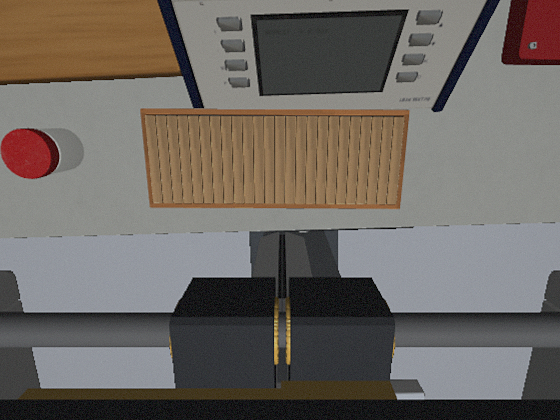

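The view confirms the deck spans columns 143–408 and rows 110–207, with its centre near (0.491, 0.040) and yaw about -0.035. I'll start probing from the right end.

move_arm:
  increments:
    - [0, 0.07, 0.205, 0.39, 0, 0, 0]
    - [0, 0.07, 0.205, 0.39, 0, 0, 0]
    - [0, 0.07, 0.205, 0.39, 0, 0, 0]
    - [0, 0.07, 0.205, 0.39, 0, 0, 0]
    - [0, 0.07, 0.205, 0.39, 0, 0, 0]
    - [0, 0.07, 0.205, 0.39, 0, 0, 0]
    - [0, 0.07, 0.205, 0.39, 0, 0, 0]
    - [0, 0.07, 0.205, 0.33, 0, 0, 0]
    - [0, 0, 0, 0.04, 0, 0, 0.005]
    - [0, 0, 0, 0.04, 0, 0, 0]
    - [0, 0, 0, 0, 0, 0, 0]
    - [0, 0, 0, 0, 0, 0, 0]

```text
time_s: 5.05
ee_pos: [0.4862, -0.0469, 0.0465]
eef_rot: [3.141, -0.001, -0.036]
force: [0.1, 0.0, 0.2]
grip_width: 0.0007
grip_force: 0.0
```

move_arm:
  increments:
    - [0, 0, 0, 0.02, 0, 0, 0]
    - [0, 0, 0, 0.02, 0, 0, 0]
    - [0, 0, 0, 0.02, 0, 0, 0]
    - [0, 0, 0, 0.0, 0, 0, 0]
    - [0, 0, 0, 0.0, 0, 0, 0]

```text
time_s: 5.55
ee_pos: [0.4859, -0.0472, 0.0426]
eef_rot: [-3.142, 0.0, -0.036]
force: [0.0, -0.0, -1.0]
grip_width: 0.0006
grip_force: 0.0
```

move_arm:
  increments:
    - [0, 0, 0, 0.02, 0, 0, 0]
    - [0, 0, 0, 0.02, 0, 0, 0]
    - [0, 0, 0, 0.0, 0, 0, 0]
    - [0, 0, 0, 0.0, 0, 0, 0]

```text
time_s: 5.95
ee_pos: [0.4859, -0.0473, 0.0406]
eef_rot: [3.142, 0.0, -0.036]
force: [-0.2, -0.5, -0.2]
grip_width: 0.0001
grip_force: 0.0
```

move_arm:
  increments:
    - [0, 0, 0, 0.02, 0, 0, 0]
    - [0, 0, 0, 0.02, 0, 0, 0]
    - [0, 0, 0, 0, 0, 0, 0]
    - [0, 0, 0, 0.0, 0, 0, 0]

```text
time_s: 6.35
ee_pos: [0.486, -0.0472, 0.0387]
eef_rot: [3.142, -0.0, -0.036]
force: [-0.1, -0.3, 2.1]
grip_width: 0.0002
grip_force: 0.7
```

move_arm:
  increments:
    - [0, 0, 0, 0.02, 0, 0, 0]
    - [0, 0, 0, 0, 0, 0, 0]
    - [0, 0, 0, 0.0, 0, 0, 0]

```text
time_s: 6.65
ee_pos: [0.486, -0.0472, 0.0377]
eef_rot: [3.142, -0.0, -0.036]
force: [1.0, -0.2, 1.3]
grip_width: 0.0002
grip_force: 1.0
```

move_arm:
  increments:
    - [0, 0, 0, -0.14, 0, 0, 0]
    - [0, 0, -0.26, 0, 0, 0, 0]
    - [0, 0, -0.26, 0, 0, 0, 0]
    - [0, 0, 0, 0.05, 0, 0, 0]
    - [0, 0, 0, 0.04, 0, 0, 0]
    - [0, 0, 0, 0.02, 0, 0, 0]
    - [0, 0, 0, 0, 0, 0, 0]
    - [0, 0, 0, 0, 0, 0, 0]

```text
time_s: 7.45
ee_pos: [0.4867, -0.0212, 0.0391]
eef_rot: [-3.141, 0.0, -0.037]
force: [-0.9, 5.5, 1.3]
grip_width: 0.0003
grip_force: 2.0
```

move_arm:
  increments:
    - [0, 0, 0, 0.01, 0, 0, 0]
    - [0, 0, 0, 0, 0, 0, 0]
    - [0, 0, 0, 0, 0, 0, 0]

```text
time_s: 7.75
ee_pos: [0.4868, -0.0212, 0.0386]
eef_rot: [-3.141, 0.0, -0.036]
force: [-1.0, 4.3, 1.6]
grip_width: 0.0002
grip_force: 2.2
```

move_arm:
  increments:
    - [0, 0, 0, -0.13, 0, 0, 0]
    - [0, 0, -0.26, 0, 0, 0, 0]
    - [0, 0, -0.26, 0, 0, 0, 0]
    - [0, 0, 0, 0.0, 0, 0, 0]
    - [0, 0, 0, 0.05, 0, 0, 0]
    - [0, 0, 0, 0.05, 0, 0, 0]
    - [0, 0, 0, 0.02, 0, 0, 0]
    - [0, 0, 0, 0, 0, 0, 0]
    - [0, 0, 0, 0, 0, 0, 0]

```text
time_s: 8.65
ee_pos: [0.4877, 0.0046, 0.0391]
eef_rot: [3.142, 0.0, -0.036]
force: [-0.9, -0.5, 1.5]
grip_width: 0.0006
grip_force: 0.3
```

move_arm:
  increments:
    - [0, 0, 0, -0.12, 0, 0, 0]
    - [0, 0, -0.26, 0, 0, 0, 0]
    - [0, 0, -0.26, 0, 0, 0, 0]
    - [0, 0, 0, 0.0, 0, 0, 0]
    - [0, 0, 0, 0.05, 0, 0, 0]
    - [0, 0, 0, 0.05, 0, 0, 0]
    - [0, 0, 0, 0.02, 0, 0, 0]
    - [0, 0, 0, 0, 0, 0, 0]
    - [0, 0, 0, 0, 0, 0, 0]

```text
time_s: 9.55
ee_pos: [0.4886, 0.0306, 0.0391]
eef_rot: [3.142, 0.0, -0.036]
force: [-0.7, 0.7, 0.4]
grip_width: 0.0011
grip_force: 0.6
```

move_arm:
  increments:
    - [0, 0, 0, -0.12, 0, 0, 0]
    - [0, 0, -0.26, 0, 0, 0, 0]
    - [0, 0, -0.26, 0, 0, 0, 0]
    - [0, 0, 0, 0.0, 0, 0, 0]
    - [0, 0, 0, 0.05, 0, 0, 0]
    - [0, 0, 0, 0.05, 0, 0, 0]
    - [0, 0, 0, 0.02, 0, 0, 0]
    - [0, 0, 0, 0, 0, 0, 0]
    - [0, 0, 0, 0, 0, 0, 0]

```text
time_s: 10.45
ee_pos: [0.4896, 0.0566, 0.0391]
eef_rot: [3.142, 0.0, -0.036]
force: [-0.8, 0.9, 1.4]
grip_width: 0.0005
grip_force: 0.6
```

move_arm:
  increments:
    - [0, 0, 0, -0.12, 0, 0, 0]
    - [0, 0, -0.26, 0, 0, 0, 0]
    - [0, 0, -0.26, 0, 0, 0, 0]
    - [0, 0, 0, 0.0, 0, 0, 0]
    - [0, 0, 0, 0.05, 0, 0, 0]
    - [0, 0, 0, 0.05, 0, 0, 0]
    - [0, 0, 0, 0.02, 0, 0, 0]
    - [0, 0, 0, 0, 0, 0, 0]
    - [0, 0, 0, 0, 0, 0, 0]

```text
time_s: 11.35
ee_pos: [0.4905, 0.0825, 0.0391]
eef_rot: [3.142, 0.0, -0.036]
force: [-0.9, 0.4, 0.8]
grip_width: 0.0004
grip_force: 0.4
```

move_arm:
  increments:
    - [0, 0, 0, -0.12, 0, 0, 0]
    - [0, 0, -0.26, 0, 0, 0, 0]
    - [0, 0, -0.26, 0, 0, 0, 0]
    - [0, 0, 0, 0.0, 0, 0, 0]
    - [0, 0, 0, 0.05, 0, 0, 0]
    - [0, 0, 0, 0.05, 0, 0, 0]
    - [0, 0, 0, 0.02, 0, 0, 0]
    - [0, 0, 0, 0, 0, 0, 0]
    - [0, 0, 0, 0, 0, 0, 0]

```text
time_s: 12.25
ee_pos: [0.4915, 0.1085, 0.0391]
eef_rot: [3.142, 0.0, -0.036]
force: [-1.5, 0.5, 1.3]
grip_width: 0.0007
grip_force: 0.6
```

move_arm:
  increments:
    - [0, 0, 0, -0.12, 0, 0, 0]
    - [0, 0, -0.26, 0, 0, 0, 0]
    - [0, 0, -0.26, 0, 0, 0, 0]
    - [0, 0, 0, 0.0, 0, 0, 0]
    - [0, 0, 0, 0.05, 0, 0, 0]
    - [0, 0, 0, 0.05, 0, 0, 0]
    - [0, 0, 0, 0.02, 0, 0, 0]
    - [0, 0, 0, 0, 0, 0, 0]
    - [0, 0, 0, 0, 0, 0, 0]

```text
time_s: 13.15
ee_pos: [0.4925, 0.1346, 0.0394]
eef_rot: [-3.141, 0.0, -0.037]
force: [-3.0, 1.7, 6.0]
grip_width: 0.0003
grip_force: 3.2
```

move_arm:
  increments:
    - [0, 0, 0, 0.02, 0, 0, 0]
    - [0, 0, 0, 0, 0, 0, 0]
    - [0, 0, 0, 0, 0, 0, 0]

```text
time_s: 13.45
ee_pos: [0.4925, 0.1346, 0.0388]
eef_rot: [-3.141, -0.0, -0.037]
force: [-4.5, 0.8, 12.1]
grip_width: 0.0005
grip_force: 6.2
```

move_arm:
  increments:
    - [0, 0, 0, -0.14, 0, 0, 0]
    - [0, 0, 0.2, 0, 0, 0, 0]
    - [0, 0, 0.2, 0, 0, 0, 0]
    - [0, 0, 0, 0.0, 0, 0, 0]
    - [0, 0, 0, 0.05, 0, 0, 0]
    - [0, 0, 0, 0.05, 0, 0, 0]
    - [0, 0, 0, 0.03, 0, 0, 0]
    - [0, 0, 0, 0, 0, 0, 0]
    - [0, 0, 0, 0, 0, 0, 0]

```text
time_s: 14.35
ee_pos: [0.4917, 0.1148, 0.0386]
eef_rot: [3.142, 0.0, -0.036]
force: [0.5, -0.2, 0.0]
grip_width: 0.0006
grip_force: 0.4
```

move_arm:
  increments:
    - [0, 0, 0, -0.12, 0, 0, 0]
    - [0, 0, -0.1, 0, 0, 0, 0]
    - [0, 0, 0, 0, 0, 0, 0]
    - [0, 0, 0, 0.05, 0, 0, 0]
    - [0, 0, 0, 0.05, 0, 0, 0]
    - [0, 0, 0, 0.02, 0, 0, 0]
    - [0, 0, 0, 0, 0, 0, 0]
    - [0, 0, 0, 0, 0, 0, 0]

```text
time_s: 15.15
ee_pos: [0.492, 0.1197, 0.039]
eef_rot: [-3.141, -0.0, -0.036]
force: [-4.2, -0.0, 10.0]
grip_width: 0.0002
grip_force: 4.7
```

move_arm:
  increments:
    - [0, 0, 0, -0.12, 0, 0, 0]
    - [0, 0, -0.35, 0, 0, 0, 0]
    - [0, 0, -0.35, 0, 0, 0, 0]
    - [0, 0, 0, 0, 0, 0, 0]
    - [0, 0, 0, 0.05, 0, 0, 0]
    - [0, 0, 0, 0.05, 0, 0, 0]
    - [0, 0, 0, 0.02, 0, 0, 0]
    - [0, 0, 0, 0, 0, 0, 0]
    - [0, 0, 0, 0, 0, 0, 0]

```text
time_s: 16.05
ee_pos: [0.4932, 0.1543, 0.0387]
eef_rot: [3.141, 0.0, -0.037]
force: [-1.5, -1.0, 1.5]
grip_width: 0.0004
grip_force: 0.7
```

move_arm:
  increments:
    - [0, 0, 0, -0.12, 0, 0, 0]
    - [0, 0, 0.1, 0, 0, 0, 0]
    - [0, 0, 0, 0, 0, 0, 0]
    - [0, 0, 0, 0.05, 0, 0, 0]
    - [0, 0, 0, 0.05, 0, 0, 0]
    - [0, 0, 0, 0.02, 0, 0, 0]
    - [0, 0, 0, 0, 0, 0, 0]
    - [0, 0, 0, 0, 0, 0, 0]

```text
time_s: 16.85
ee_pos: [0.493, 0.1497, 0.0386]
eef_rot: [3.142, 0.0, -0.036]
force: [-0.7, -1.3, -0.2]
grip_width: 0.0001
grip_force: 0.7
```

move_arm:
  increments:
    - [0, 0, 0, -0.12, 0, 0, 0]
    - [0, 0, 0.1, 0, 0, 0, 0]
    - [0, 0, 0, 0, 0, 0, 0]
    - [0, 0, 0, 0.05, 0, 0, 0]
    - [0, 0, 0, 0.05, 0, 0, 0]
    - [0, 0, 0, 0.02, 0, 0, 0]
    - [0, 0, 0, 0, 0, 0, 0]
    - [0, 0, 0, 0, 0, 0, 0]

```text
time_s: 17.65
ee_pos: [0.4928, 0.1447, 0.0387]
eef_rot: [3.142, 0.0, -0.036]
force: [-0.2, 0.4, 2.5]
grip_width: 0.0004
grip_force: 1.1
```

move_arm:
  increments:
    - [0, 0, 0, -0.12, 0, 0, 0]
    - [0, 0, 0.1, 0, 0, 0, 0]
    - [0, 0, 0, 0, 0, 0, 0]
    - [0, 0, 0, 0.05, 0, 0, 0]
    - [0, 0, 0, 0.05, 0, 0, 0]
    - [0, 0, 0, 0.02, 0, 0, 0]
    - [0, 0, 0, 0, 0, 0, 0]
    - [0, 0, 0, 0, 0, 0, 0]

```text
time_s: 18.45
ee_pos: [0.4927, 0.1396, 0.039]
eef_rot: [3.141, -0.0, -0.036]
force: [-2.7, -1.4, 9.5]
grip_width: 0.0003
grip_force: 5.0
```

move_arm:
  increments:
    - [0, 0, 0, -0.12, 0, 0, 0]
    - [0, 0, -0.05, 0, 0, 0, 0]
    - [0, 0, 0, 0, 0, 0, 0]
    - [0, 0, 0, 0.05, 0, 0, 0]
    - [0, 0, 0, 0.05, 0, 0, 0]
    - [0, 0, 0, 0.02, 0, 0, 0]
    - [0, 0, 0, 0, 0, 0, 0]
    - [0, 0, 0, 0, 0, 0, 0]

```text
time_s: 19.25
ee_pos: [0.4928, 0.1422, 0.039]
eef_rot: [-3.141, -0.0, -0.036]
force: [-3.2, -0.7, 9.1]
grip_width: 0.0005
grip_force: 4.8
```

move_arm:
  increments:
    - [0, 0, 0, -0.12, 0, 0, 0]
    - [0, 0, 0.25, 0, 0, 0, 0]
    - [0, 0, 0.25, 0, 0, 0, 0]
    - [0, 0, 0, 0, 0, 0, 0]
    - [0, 0, 0, 0.05, 0, 0, 0]
    - [0, 0, 0, 0.05, 0, 0, 0]
    - [0, 0, 0, 0.02, 0, 0, 0]
    - [0, 0, 0, 0, 0, 0, 0]
    - [0, 0, 0, 0, 0, 0, 0]

```text
time_s: 20.15
ee_pos: [0.492, 0.1172, 0.039]
eef_rot: [3.141, -0.0, -0.036]
force: [-1.7, -3.0, 8.8]
grip_width: 0.0001
grip_force: 4.1
```

move_arm:
  increments:
    - [0.3, 0, 0, -0.6, 0, 0, 0]
    - [0.9, 0, 0, -0.7, 0, 0, 0]
    - [0.9, 0, 0, -0.7, 0, 0, 0]
    - [0.9, 0, 0, -0.7, 0, 0, 0]
    - [0.9, 0, 0, -0.7, 0, 0, 0]
    - [0.9, -0.1, 0.4, -0.4, 0, 0, 0]
    - [0.9, -0.1, 0.7, 0, 0, 0, 0]
    - [0.9, -0.1, 0.7, 0, 0, 0, 0]
    - [0.9, -0.1, 0.7, 0, 0, 0, 0]
    - [0.9, -0.1, 0.7, 0, 0, 0, 0]
    - [0.9, -0.1, 0.7, 0, 0, 0, 0]
    - [0.9, -0.1, 0.7, 0, 0, 0, 0]
    - [0.9, -0.1, 0.7, 0, 0, 0, 0]
    - [0.9, -0.1, 0.7, 0, 0, 0, 0]
    - [0.9, -0.1, 0.7, 0, 0, 0, 0]
    - [0.9, -0.1, 0.7, 0, 0, 0, 0]
    - [0.9, -0.08, 0.7, 0, 0, 0, 0]
    - [0.9, 0, 0.67, 0, 0, 0, 0]
    - [0.9, 0, 0, 0, 0, 0, 0]
    - [0.9, 0, 0, 0, 0, 0, 0]

```text
time_s: 22.15
ee_pos: [0.4169, -0.3188, 0.2281]
eef_rot: [-3.141, 0.001, -0.037]
force: [-0.3, 0.0, 0.7]
grip_width: 0.0847
grip_force: 0.0
```

```bash
python3 - <<'E'
from h import *
o,p=wrist();print(np.round(o["ee_pos"],4),np.round(o["eef_rot"],3),np.round(o["force"],2),o["time_s"],o["grip_width"])
r=top(p,"bench_block",.046)
top(p,"bottle_red",.05)
m=r["mask"].astype(np.uint8);im=p["color"].copy()
g=cv2.cvtColor(im,6)
ys,xs=np.nonzero(m);print(xs.min(),xs.max(),ys.min(),ys.max())
x0,y0=max(xs.min()-30,0),max(ys.min()-30,0);crop=im[y0:ys.max()+30,x0:xs.max()+30]
print(x0,y0,crop.shape);cv2.imwrite("pics/w3.png",im);cv2.imwrite("pics/w3c.png",cv2.resize(crop,None,fx=4,fy=4,interpolation=cv2.INTER_CUBIC)[:600,:800])
np.savez("w3.npz",pose=p["pose"],K=p["K"])
E
```

```text
[ 0.4169 -0.3188  0.2281] [-3.141e+00  1.000e-03 -3.700e-02] [-0.3   0.05  0.7 ] 22.15 0.08466234726682227
bench_block none
bottle_red 0.91 [109. 389.] centre@z [ 0.495 -0.434  0.05 ] rect mm [ 494.1 -437.3] [33.8 22.3] 87.9Traceback (most recent call last):
  File "<stdin>", line 5, in <module>
TypeError: 'NoneType' object is not subscriptable
```

```bash
python3 - <<'E'
from h import *
o,p=wrist();im=p["color"].copy()
r=top(p,"bench_block",.046)
P=np.array(p["pose"]);q=np.array(p["K"])@(P[:3,:3].T@(np.array([.472,-.322,.046])-P[:3,3]));u,v=(q[:2]/q[2]).astype(int);print(u,v)
x0,y0=u-60,max(v-55,0)
print(x0,y0);cv2.imwrite("pics/w3.png",im);cv2.imwrite("pics/w3c.png",cv2.resize(im[y0:y0+110,x0:x0+120],None,fx=5,fy=5,interpolation=cv2.INTER_CUBIC))
np.savez("w3.npz",pose=p["pose"],K=p["K"])
E
```

```text
bench_block 0.58 [134. 290.] centre@z [ 0.474 -0.329  0.046] rect mm [ 472.5 -329.6] [41.8 41.6] 80.5
283 135
223 80
```

View pics/w3.png

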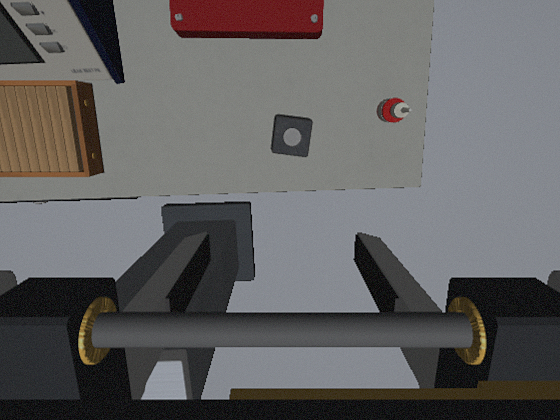

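View pics/w3c.png

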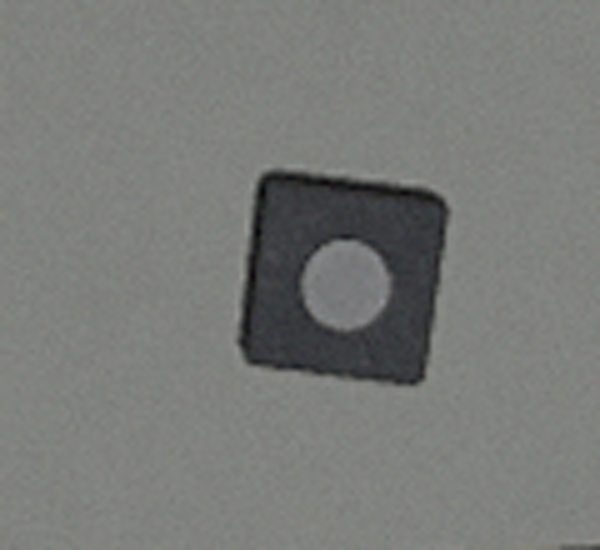

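The block's inset is at (292,137), so its centre is near (0.4713, -0.3306) with yaw about -0.147. I'll descend over it.

move_arm:
  increments:
    - [1, 0, 0, 0, 0, 0, 0.11]
    - [1, 0.28, 0.02, 0, 0, 0, 0]
    - [1, 0.28, 0.02, 0, 0, 0, 0]
    - [1, 0.28, 0.02, 0, 0, 0, 0]
    - [1, 0.27, 0.02, 0, 0, 0, 0]
    - [1, 0, 0, 0.45, 0, 0, 0]
    - [1, 0, 0, 0.45, 0, 0, 0]
    - [1, 0, 0, 0.45, 0, 0, 0]
    - [1, 0, 0, 0.45, 0, 0, 0]
    - [1, 0, 0, 0.45, 0, 0, 0]
    - [1, 0, 0, 0.45, 0, 0, 0]
    - [1, 0, 0, 0.45, 0, 0, 0]
    - [1, 0, 0, 0.45, 0, 0, 0]
    - [1, 0, 0, 0.45, 0, 0, 0]
    - [1, 0, 0, 0.2, 0, 0, 0]
    - [1, 0, 0, 0.1, 0, 0, 0]
    - [1, 0, 0, 0, 0, 0, 0]

```text
time_s: 24.1
ee_pos: [0.4715, -0.3308, 0.0113]
eef_rot: [3.142, -0.0, -0.146]
force: [-0.2, 0.4, 1.0]
grip_width: 0.094
grip_force: 0.0
```

move_arm:
  increments:
    - [0.3, 0, 0, 0, 0, 0, 0]
    - [0.3, 0, 0, 0, 0, 0, 0]
    - [0.3, 0, 0, 0, 0, 0, 0]
    - [0.3, 0, 0, 0, 0, 0, 0]
    - [0.3, 0, 0, 0, 0, 0, 0]
    - [0.3, 0, 0, 0, 0, 0, 0]
    - [0.3, 0, 0, 0, 0, 0, 0]
  force: 35

```text
time_s: 24.8
ee_pos: [0.4713, -0.3309, 0.0112]
eef_rot: [-3.142, 0.0, -0.146]
force: [-0.3, 0.0, -0.6]
grip_width: 0.0456
grip_force: 34.9
```

move_arm:
  increments:
    - [0.3, 0, 0, -0.2, 0, 0, 0]
    - [0.3, 0, 0, -0.45, 0, 0, 0]
    - [0.3, 0, 0, -0.45, 0, 0, 0]
    - [0.3, 0, 0, -0.45, 0, 0, 0]
    - [0.3, 0, 0, -0.45, 0, 0, -0.11]
    - [0.3, 0, -0.4, 0, 0, 0, 0]
    - [0.3, 0, -0.68, 0, 0, 0, 0]
    - [0.3, 0, -0.68, 0, 0, 0, 0]
    - [0.3, 0, -0.68, 0, 0, 0, 0]
    - [0.3, 0, -0.68, 0, 0, 0, 0]
    - [0.3, 0, -0.68, 0, 0, 0, 0]
    - [0.3, 0, -0.68, 0, 0, 0, 0]
    - [0.3, 0, -0.68, 0, 0, 0, 0]
    - [0.3, 0, -0.68, 0, 0, 0, 0]
    - [0.3, 0, -0.68, 0, 0, 0, 0]
    - [0.3, 0, -0.68, 0, 0, 0, 0]
    - [0.3, 0, -0.68, 0, 0, 0, 0]
    - [0.3, 0.04, -0.68, 0, 0, 0, 0]
    - [0.3, 0, -0.66, 0, 0, 0, 0]
    - [0.3, 0, 0, 0, 0, 0, 0]

```text
time_s: 26.8
ee_pos: [0.4895, 0.1327, 0.1112]
eef_rot: [-3.141, 0.001, -0.033]
force: [-0.7, -0.3, -6.5]
grip_width: 0.0452
grip_force: 34.9
```

move_arm:
  increments:
    - [0.3, 0, 0, 0, 0, 0, 0]
    - [0.3, 0, 0, 0, 0, 0, 0]

```text
time_s: 27.0
ee_pos: [0.4898, 0.129, 0.1111]
eef_rot: [3.141, 0.001, -0.037]
force: [0.5, -1.4, -6.8]
grip_width: 0.0456
grip_force: 34.9
```

move_arm:
  increments:
    - [0.3, 0, -0.016, 0.3, 0, 0, 0]
    - [0.3, 0, 0, 0.3, 0, 0, 0]
    - [0.3, 0, 0, 0.3, 0, 0, 0]
    - [0.3, 0, 0, 0.15, 0, 0, 0]
    - [0.3, 0, 0, 0.1, 0, 0, 0]
    - [0.3, 0, 0, 0.02, 0, 0, 0]
    - [0.3, 0, 0, 0, 0, 0, 0]
    - [0.3, 0, 0, 0, 0, 0, 0]

```text
time_s: 27.8
ee_pos: [0.4903, 0.1305, 0.0532]
eef_rot: [-3.141, -0.001, -0.036]
force: [0.7, 1.0, -6.4]
grip_width: 0.0455
grip_force: 34.9
```

move_arm:
  increments:
    - [0.3, 0, 0, 0.02, 0, 0, 0]
    - [0.3, 0, 0, 0.02, 0, 0, 0]
    - [0.3, 0, 0, 0, 0, 0, 0]
    - [0.3, 0, 0, 0, 0, 0, 0]

```text
time_s: 28.2
ee_pos: [0.4902, 0.1305, 0.0509]
eef_rot: [-3.141, -0.0, -0.036]
force: [-0.0, 0.3, -4.7]
grip_width: 0.0457
grip_force: 34.9
```

move_arm:
  increments:
    - [0.3, 0, 0, 0.01, 0, 0, 0]
    - [0.3, 0, 0, 0, 0, 0, 0]
    - [0.3, 0, 0, 0, 0, 0, 0]

```text
time_s: 28.5
ee_pos: [0.4902, 0.1305, 0.0504]
eef_rot: [-3.141, -0.001, -0.036]
force: [-0.4, -0.5, -0.3]
grip_width: 0.0451
grip_force: 34.9
```

move_arm:
  increments:
    - [0.3, 0, 0, 0.006, 0, 0, 0]
    - [0.3, 0, 0, 0, 0, 0, 0]
    - [0.3, 0, 0, 0, 0, 0, 0]

```text
time_s: 28.8
ee_pos: [0.4902, 0.1305, 0.0501]
eef_rot: [-3.141, -0.0, -0.036]
force: [-2.1, 0.1, 3.3]
grip_width: 0.0454
grip_force: 34.9
```

The deck is stiff under the block: the load went from -4.7 to +3.3 N over 0.8 mm. I'll release it here.

move_arm:
  increments:
    - [0.3, 0, 0, -0.004, 0, 0, 0]
    - [0.55, 0, 0, 0, 0, 0, 0]
    - [0.6, 0, 0, 0, 0, 0, 0]
    - [0.8, 0, 0, 0, 0, 0, 0]
    - [0.8, 0, 0, 0, 0, 0, 0]
    - [0.8, 0, 0, 0, 0, 0, 0]
    - [0.8, 0, 0, -0.2, 0, 0, 0]
    - [0.8, 0, 0, -0.4, 0, 0, 0]
    - [0.8, 0, 0, -0.6, 0, 0, 0]
    - [0.8, 0, 0, -0.6, 0, 0, 0]
    - [0.8, 0, 0, -0.6, 0, 0, 0]
    - [0.8, 0, 0, -0.6, 0, 0, 0]
    - [0.8, -0.3, 0, -0.3, 0, 0, 0]
    - [0.8, -0.3, 0, 0, 0, 0, 0]
    - [0.8, -0.3, 0, 0, 0, 0, 0]
    - [0.8, 0, 0, 0, 0, 0, 0]
    - [0.8, 0, 0, 0, 0, 0, 0]

```text
time_s: 30.5
ee_pos: [0.4455, 0.1321, 0.2157]
eef_rot: [-3.141, -0.001, -0.036]
force: [0.1, -0.0, 0.4]
grip_width: 0.0749
grip_force: 0.0
```

```bash
python3 - <<'E'
from h import *
o,p=wrist();print(np.round(o["ee_pos"],4),o["time_s"],np.round(o["force"],1))
top(p,"bench_block",.086);top(p,"jar_red",.059)
cv2.imwrite("pics/w4.png",p["color"])
E
```

```text
[0.4455 0.1321 0.2157] 30.5 [ 0.1 -0.   0.4]
bench_block 0.6 [146. 284.] centre@z [0.494 0.128 0.086] rect mm [491.9 130.5] [39.2 43.1] 86.7
jar_red 0.71 [135. 138.] centre@z [0.508 0.276 0.059] rect mm [506.8 277.4] [66.2 50.4] 79.6
```

View pics/w4.png

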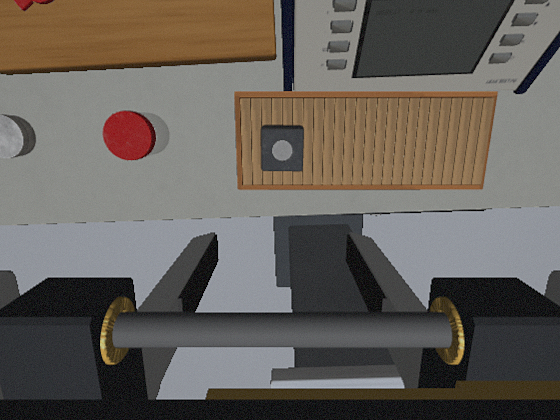

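The block stands square on the deck at (282,148), level and where I put it. The jar at (128,135) and the tin at (10,135) haven't been touched. I'm handing in.

```bash
python3 -c "
from station import ctrl
print(ctrl.hand_in())"
```

```text
the job is handed in; nothing more can be done
None
```

I found the crossbar by pressing (centre near y = 0.130 m, presses up to about 12 N), stood the block upright over it, released it on stiff deck and handed the job in at about 30 s; the hand-in gave no verdict, and I never went near the jar, tin or bottle.

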